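# Dial open the component cabinet and roll back its door

### The arm

A 6-joint arm with a two-finger parallel gripper is mounted at the origin on the work surface. World frame = base frame: x ahead of the robot, y to its left, z up, the work surface at z = 0. Lengths are in mm, angles in degrees, forces in N, time in s.
With the tool pointing down it reaches from about 300 to 850 mm from the base axis. Payload 4.2 kg.
Tool frame: the origin (TCP) lies on the mounting face of the last link; the fingertips stand 191 mm ahead of it and the grasp point (between the pads) lies 172 mm ahead of it; z points along the fingers, y is the direction in which the jaws open and shut (so a half turn about z gives the same grasp; the last joint's range is limited). The gripper opens to 91 mm and grips with 3 to 60 N. Pads are 32 mm wide; open, the fingers measure 118 mm over their backs; the gripper's body (76 mm by 178 mm) begins 60 mm behind the grasp point.
Start: joints at [71.333, 18.312, 89.639, -0, 72.044, -1.146], TCP at [173.104, 548.323, 404.776] pointing down, gripper open.
Joint ranges: [-177.97, 177.97], [-48.28, 115.42], [12.27, 149.76], [-77.06, 257.06], [2.81, 150.46], [-146.56, 146.56]. Speed limits (degrees/s): [147.25, 147.25, 180, 180, 180, 180].

### API

Orientations are given as [roll, pitch, yaw] about the fixed x, y, z axes, in that order (R = Rz(yaw) Ry(pitch) Rx(roll)).
In Python, from workcell import env gives the robot as it stands.
- The arm moves only by the shell command python3 -m handwheel 'ROWS' [FORCE]. ROWS is JSON, a list of rows, each an object with "gripper": the opening in per cent of the stroke, from 0 (shut) to 100 (fully open); "travel": the shift along the tool's x, y, z in m, a list of three; "twist": the turn about the tool's z in rad. In form: [{"gripper": gripper, "travel": [x, y, z], "twist": twist}, ...]. A call has 1 to 5 rows; each row shifts and turns the commanded pose from where the row before left it, along the tool's axes as they then stand; what a row does not reach is not made up. A row lasts 1/12 s, in which the tool goes at most 41.7 mm and 7.16 degrees, less where a joint would pass 70% of its speed; a pose out of reach is approached as far as the arm can. A call with a gripper value outside its range is refused whole. The fingers move at their own pace and stop on an object; FORCE is the grip in N (left out, the last holds). Time passes only in rows, so rows that do not move let the fingers close. It gives the time, the measured TCP pose, the force and the opening at its end, in the units of the state.
- env.state(): the state, without advancing time (a new reading comes with each control period).
- env.grab_frame(name): name is "scene" or "top" or "wrist"; returns a dict with "frame" (384x512x3 uint8, red, green, blue), "intrinsics" (3x3 intrinsics, pixels), "extrinsics" (4x4, takes a point from camera to world coordinates). Camera axes: x right, y down, z forward; pixel columns grow to the right and rows downward; lengths in mm; the calibration is good to about 2 mm. A picture is of the moment at which its call begins. There is no depth.
- env.job_done(): hands the job in, once; it reports no verdict.
Trained networks look in the newest picture that a camera, given by its name, has taken for a name from the list of things; names that differ only in an ending like _2 or _b are one class to them, and where a whole thing is asked for, a point or a joint stands for the part that bears it (a point fixed in the world has none). Each returns a list of dicts, best first, with "confidence" (0 to 1); they miss things now and then, are a little off and sometimes report something else, mostly with a low value. They report only what shows in the picture. A call takes as long as a camera call.
- env.trace(camera, thing): "pixels" (384x512 bool, what is visible of it) and "uv" ([column, row] in pixels, amid what is visible of it).
- env.pinpoint(camera, thing): "uv" ([column, row] in pixels: a listed point, or the origin of a listed thing).
The state is a dict: "time_s": time; "qpos": joint angles; "qvel": joint speeds; "effort": joint torques, N m; "ee_pos": TCP position; "ee_rot": TCP orientation; "force": force on the tool from outside, world axes, zero at the start; "torque": the same for the moment, N m; "gripper_width": finger opening in mm.
Only numpy, scipy, OpenCV 4.12 (cv2) and the standard library are available. Lean on these libraries where they do the work, as an engineer would, in place of code of your own. Each camera call takes 0.05 s, during which the arm holds its last target. There are 200 camera calls.

### The job

Open the parts cabinet: by its finger knob, turn the lock dial clockwise past 30 twice and stop on 30 the third time, then anticlockwise past 30 once more and stop on 20, then slowly clockwise until the bolt springs back and you feel the dial come up against its stop, without forcing it. Then roll the frosted door all the way open by its pull, never straining it against the bolt, let go, and leave the other parts where they are.

Things in the scene. Friction and masses are not known exactly. Their poses are not given: they have to be found in the camera images.
- cabinet: Low painted steel parts cabinet, 270 mm deep (x, from -140 to +130) x 380 mm wide (y) x 100 mm high, fixed, place and yaw vary. Origin under its middle, z up, -x towards the robot, y along the door's track. Front 140 mm: the door's tracks over the stock bays; rear 130 mm: a steel deck with the combination lock, whose inner wheels are hidden in its dark case (104 mm square, 27 mm high).
- dial_axis (a point): Centre of the lock dial, on its face, 133.5 mm above the bench; axes as the cabinet's. The dial is flat, black, 75 mm across, with a flat chrome cap (1.5 mm high) and a white pointer line with an upright finger knob on it. It turns inside the fixed aluminium ring (97 mm across, 2.5 mm below the dial's face).
- ring_zero (a point): The 0 mark of the fixed ring, a black triangle on the +x side of the dial (away from the door), 44 mm from the axis. The ring has 40 graduation lines 9 degrees apart, numbered clockwise seen from above; long lines at 0, 10 (cabinet's -y side), 20 (-x side, towards the door) and 30 (+y side).
- dial_turn (a joint): Dial angle, rad, growing clockwise seen from above, whole turns counted; 2 pi / 40 a number: 0 is 0, 3.1416 is 20, 4.7124 is 30. Starts between 7 and 26; no end stops while locked. Takes 1 to 4 N at the knob, more as each of two loose inner wheels is picked up (after nearly a turn each). Within 1.5 numbers (0.24 rad) of 30 and 20 is good enough; after an overshoot dial again from the start.
- knob_mid (a point): Middle of the dial's finger knob, 149.5 mm above the bench. Upright aluminium knob, 32 mm high from the dial's face, 13 mm thick at the waist and 15 mm at foot and head, 27 mm from the dial's axis on the pointer line: its direction from the axis points at the number. It spins freely on its pin, so a hand that holds it can go round without turning.
- dial: The dial; origin on its axis at deck height (100 mm), its own x axis along the pointer. With both numbers right, as it turns clockwise from 20 the bolt springs back into the lock somewhere from 27 to 39 (it differs each time) and the dial is caught: within 0.3 rad it meets a hard stop, felt as a sudden rise of force. Over 30 N at the bolt (about 23 N at the knob) damages the lock.
- door: Sliding door on top of the cabinet's front part: frosted acrylic panel 132 (x) x 175 (y) x 6 mm, its top 112 mm above the bench, on steel tracks. Locked by the steel bolt (10 mm wide) that sticks out 12 mm from the lock case below number 20, between two keeper lugs on the door's edge; drawn back it sticks out 4 mm. Origin at the centre of the panel's underside, axes as the cabinet's.
- door_slide (a joint): Door travel, m: 0 closed, 0.15 fully open, towards the cabinet's +y (left, seen from the robot). Needs 2 to 3 N. While locked it has 2 mm of play.
- door_pull (a point): Middle of the door pull's grip: an aluminium bar 10 mm thick along the cabinet's x, 56 mm long between its two upright posts, its centre 28 mm above the panel (140 mm above the bench). It moves with the door.
- knee_hinge: Bystander: brushed titanium prosthetic knee hinge standing upright, 46 x 52 x 110 mm; origin at the centre of its underside.
- pylon_clamp_a: Bystander: black nylon pylon clamp, a split tube clamp 42 mm across and 40 mm high, on the bench to the right of the cabinet; origin at the centre of its underside.
- pylon_clamp_b: Bystander: the same kind of black nylon pylon clamp, on the bench in front of the cabinet (robot side); origin at the centre of its underside.
- socket_ring: Bystander: matte grey carbon socket ring, 148 mm across, 28 mm high; origin at the centre of its underside.
- ankle_adapter: Bystander: chrome ankle adapter, a 46 mm square plate with a domed pyramid, 30 mm high, standing on the cabinet's rear deck left of the lock; origin at the centre of its underside.
- hex_key: Bystander: T-handled hex key lying flat, 100 x 120 mm; origin at the centre of its underside.
- pylon_tube: Bystander: aluminium pylon tube standing upright, 30 mm across, 110 mm high; origin at the centre of its underside.
- calliper: Bystander: digital calliper lying flat, 160 mm long; origin at the centre of its underside.

How it is judged:
By the outcome, as a careful person would: the job done as asked, in the order asked, and still so for the second after the job is handed in, with the robot touching nothing.
It also fails if it takes over 72 s, if anything falls off the work surface, if the arm or the gripper's body presses on something with over 40 N, if the wrist force passes 120 N, or if a joint passes its speed limit or range.

## Working session

There is one attempt and no reset: what is moved stays moved. The work goes in short steps, Python scripts to look and compute and a shell command to move; the robot and the scene stay as the last step left them, time stands still between calls to the robot, and variables do not carry over. Pictures are saved under pics/ and viewed, about 8 in all and at most 12, crops included, and the job is handed in when it is done.

```bash
mkdir -p pics; cat > h.py <<'E'
import numpy as np,cv2
from workcell import env
from scipy.spatial.transform import Rotation as Ro
def ray(f,uv,z):
    K=np.array(f["intrinsics"]);T=np.array(f["extrinsics"])
    d=T[:3,:3]@np.linalg.solve(K,[uv[0],uv[1],1]);o=T[:3,3]
    return o+d*(z-o[2])/d[2]
def save(f,n,crop=None,s=1):
    im=f["frame"][...,::-1]
    if crop: im=im[crop[1]:crop[3],crop[0]:crop[2]]
    cv2.imwrite("pics/"+n,cv2.resize(im,None,fx=s,fy=s,interpolation=cv2.INTER_CUBIC))
E
ls; python3 - <<'E'
from h import *
np.set_printoptions(precision=1,suppress=True)
Z=dict(cabinet=0,dial_axis=133.5,ring_zero=131,knob_mid=149.5,door=106,door_pull=140,dial=100,knee_hinge=0,pylon_clamp_a=0,socket_ring=0,ankle_adapter=100,pylon_tube=0,hex_key=0,calliper=0)
for c in ("scene","top"):
    f=env.grab_frame(c); save(f,c+"0.png")
    print(c,np.array(f["extrinsics"])[:3,3])
    for n,z in Z.items():
        print(n,[(round(r["confidence"],2),ray(f,r["uv"],z)[:2]) for r in env.pinpoint(c,n)[:2]])
s=env.state();print(s["time_s"],s["ee_pos"],s["ee_rot"],s["force"])
E
python3 -c "
import cv2,numpy as np
cv2.imwrite('pics/a.png',np.vstack([cv2.imread('pics/scene0.png'),cv2.imread('pics/top0.png')])[:, :])" ; cd pics; python3 -c "
import cv2;i=cv2.imread('a.png');print(i.shape);cv2.imwrite('a.png',cv2.resize(i,(400,600)))"
```

```text
h.py
pics
scene [1112.  -632.5  939.7]
cabinet [(0.85, array([525.2,  37.9])), (0.63, array([462.2, 125.9]))]
dial_axis [(0.88, array([590.4,  -8.6]))]
ring_zero [(0.73, array([638.2, -25. ])), (0.18, array([685.4, 266.2]))]
knob_mid [(0.56, array([565.5,  -4.1]))]
door [(0.61, array([442.9, -63. ]))]
door_pull [(0.75, array([450.2, -87.4]))]
dial [(0.34, array([569. ,  18.8]))]
knee_hinge [(0.85, array([483.7, 424.1]))]
pylon_clamp_a [(0.68, array([277.5, 407.1])), (0.66, array([ 465.1, -221.9]))]
socket_ring [(0.45, array([557.4,  78.8]))]
ankle_adapter [(0.53, array([599. , 124.9]))]
pylon_tube [(0.83, array([609.6, 406.8])), (0.33, array([265.2, 408.6]))]
hex_key [(0.52, array([273.6, 396.6]))]
calliper [(0.74, array([ 629.5, -477.9])), (0.16, array([331.8,   4.4]))]
top [ 447.2  -67.3 1123.6]
cabinet [(0.6, array([520.4,  31.4]))]
dial_axis [(0.82, array([584.9,  -6.7]))]
ring_zero [(0.6, array([630.5,  -2.2])), (0.45, array([514. ,  15.4]))]
knob_mid [(0.43, array([557.4,   3.8]))]
door [(0.74, array([441.6, -51.4]))]
door_pull [(0.59, array([438.5, -93.3]))]
dial [(0.61, array([574.5,  -9.8]))]
knee_hinge [(0.56, array([487.3, 436. ]))]
pylon_clamp_a [(0.5, array([336.3, 111.3])), (0.45, array([ 461.6, -225.7]))]
socket_ring []
ankle_adapter [(0.69, array([606.3, 131.9]))]
pylon_tube [(0.62, array([605.1, 414.8]))]
hex_key [(0.58, array([275.3, 412.5]))]
calliper [(0.79, array([ 618.9, -481.9])), (0.38, array([ 450.4, -227.1]))]
1.5 [173.1 548.3 404.8] [180.    0.  162.5] [ 0.1 -0.9 -0.2]
(768, 512, 3)
```

View pics/top0.png

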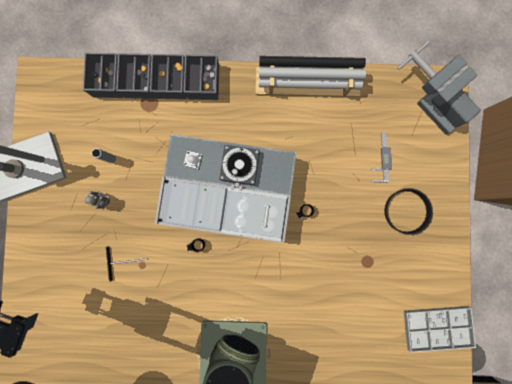

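View pics/scene0.png

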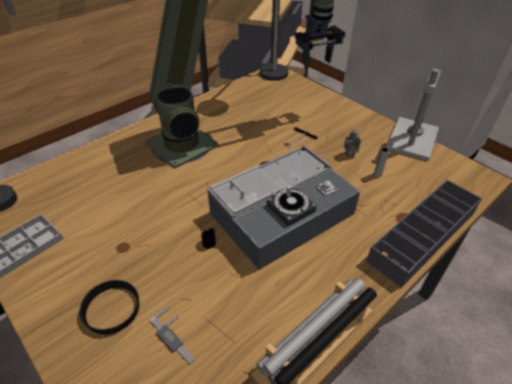

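The top view shows the cabinet at cols 157–297, rows 136–242, yawed about −7°. The lock is at (239,165), the door at lower right with its pull at (267,217), and the adapter at (193,158). I'm moving above the lock for a close look.

```bash

python3 -m handwheel '[{"gripper":100,"travel":[-0.0258,-0.0206,-0.003],"twist":0},{"gripper":100,"travel":[-0.0258,-0.0206,-0.003],"twist":0},{"gripper":100,"travel":[-0.0258,-0.0206,-0.003],"twist":0},{"gripper":100,"travel":[-0.0258,-0.0206,-0.003],"twist":0},{"gripper":100,"travel":[-0.0258,-0.0206,-0.003],"twist":0}]' 20
python3 -m handwheel '[{"gripper":100,"travel":[-0.0258,-0.0206,-0.003],"twist":0},{"gripper":100,"travel":[-0.0258,-0.0206,-0.003],"twist":0},{"gripper":100,"travel":[-0.0258,-0.0206,-0.003],"twist":0},{"gripper":100,"travel":[-0.0258,-0.0206,-0.003],"twist":0},{"gripper":100,"travel":[-0.0258,-0.0206,-0.003],"twist":0}]'
python3 -m handwheel '[{"gripper":100,"travel":[-0.0258,-0.0206,0],"twist":0},{"gripper":100,"travel":[-0.0258,-0.0206,0],"twist":0},{"gripper":100,"travel":[-0.0258,-0.0206,0],"twist":0},{"gripper":100,"travel":[-0.0258,-0.0206,0],"twist":0},{"gripper":100,"travel":[-0.0258,-0.0206,0],"twist":0}]'
python3 -m handwheel '[{"gripper":100,"travel":[-0.0258,-0.0206,0],"twist":-0.0356},{"gripper":100,"travel":[-0.0258,-0.0206,0],"twist":-0.0356},{"gripper":100,"travel":[-0.0258,-0.0206,0],"twist":-0.0356},{"gripper":100,"travel":[-0.0258,-0.0206,0],"twist":-0.0356},{"gripper":100,"travel":[-0.0258,-0.0206,0],"twist":-0.0356}]'
cat > look.py <<'E'
from h import *
import sys
np.set_printoptions(precision=1,suppress=True)
f=env.grab_frame("wrist"); save(f,sys.argv[1],None,1.5)
print(np.array(f["extrinsics"])[:3,3])
for n,z in dict(cabinet=0,dial_axis=133.5,ring_zero=131,knob_mid=149.5,door=106,door_pull=140,dial=100,ankle_adapter=100).items():
    print(n,[(round(r["confidence"],2),np.array(r["uv"]),ray(f,r["uv"],z)[:2]) for r in env.pinpoint("wrist",n)[:2]])
s=env.state();print(s["time_s"],s["ee_pos"],s["ee_rot"],s["force"],s["qpos"])
E
python3 look.py w1.png
```

```text
time_s: 1.92
ee_pos: [265.6, 409.9, 419.9]
ee_rot: [180.0, 0.0, 162.5]
force: [1.0, 0.1, 0.0]
gripper_width: 91.2
time_s: 2.33
ee_pos: [357.6, 272.7, 435.1]
ee_rot: [180.0, 0.0, 162.5]
force: [0.8, 0.7, -0.1]
gripper_width: 91.0
time_s: 2.75
ee_pos: [449.7, 135.6, 435.0]
ee_rot: [180.0, 0.0, 162.5]
force: [0.5, 0.9, 1.1]
gripper_width: 91.8
time_s: 3.17
ee_pos: [551.1, 5.5, 434.9]
ee_rot: [180.0, 0.0, 172.7]
force: [0.4, -0.5, 0.1]
gripper_width: 91.5
[472.8  14.5 414.7]
cabinet [(0.78, array([268. , 137.7]), array([521.9,  26.5]))]
dial_axis [(0.63, array([242.2, 228. ]), array([584.8, -10.1])), (0.29, array([242.7, 266. ]), array([623.2, -14.9]))]
ring_zero [(0.92, array([245. , 270.1]), array([629.2, -13.5]))]
knob_mid [(0.75, array([248.6, 206.4]), array([559.6,  -0.7]))]
door [(0.64, array([172.4,  77.5]), array([446.2, -54.6]))]
door_pull [(0.85, array([113.4,  72.4]), array([439.7, -92.2]))]
dial [(0.77, array([241.8, 216.7]), array([585.8, -11.8]))]
ankle_adapter [(0.88, array([383.9, 210.3]), array([597. , 131.6]))]
3.6167 [549.8   8.1 435. ] [180.    0.  172.8] [0.6 0.4 0.1] [ -0.4  15.   89.9   0.   75.  -83.1]
```

View pics/w1.png

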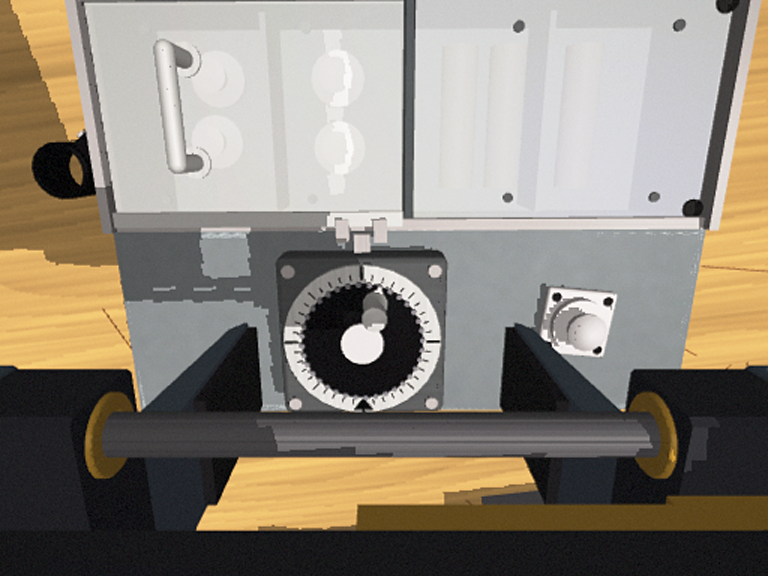

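The close view puts the dial centre at (362,342), the 0 triangle at (363,404) and the knob just clockwise of 20, at about 21.5, with a radius of 26.8 mm, which matches the given 27 mm. The tool axes are parallel to the cabinet. Next I descend on the knob and grip it.

```bash

python3 -m handwheel '[{"gripper":60,"travel":[-0.0022,-0.0015,0.021],"twist":0},{"gripper":60,"travel":[-0.0022,-0.0015,0.021],"twist":0},{"gripper":60,"travel":[-0.0022,-0.0015,0.021],"twist":0},{"gripper":60,"travel":[-0.0022,-0.0015,0.021],"twist":0},{"gripper":60,"travel":[-0.002,-0.0015,0.021],"twist":0}]' 20
python3 -m handwheel '[{"gripper":40,"travel":[0,0,0],"twist":0},{"gripper":30,"travel":[0,0,0],"twist":0},{"gripper":25,"travel":[0,0,0],"twist":0}]' 20
python3 look.py w2.png
```

```text
time_s: 4.03
ee_pos: [559.9, -0.9, 329.3]
ee_rot: [180.0, 0.1, 172.7]
force: [-0.3, -0.1, -0.7]
gripper_width: 60.8
time_s: 4.28
ee_pos: [560.5, -1.2, 331.1]
ee_rot: [180.0, 0.1, 172.7]
force: [-0.1, 0.5, 0.5]
gripper_width: 40.7
[482.2   7.9 310.7]
cabinet [(0.76, array([280.2, 141.7]), array([524.7,  27.7]))]
dial_axis [(0.76, array([246. , 277.7]), array([585.5,  -9.8]))]
ring_zero [(0.64, array([244.2, 332.3]), array([626.3, -16.5])), (0.25, array([279.3, 141.6]), array([506.7,  18.9]))]
knob_mid [(0.83, array([253.2, 251. ]), array([560.6,  -2.2]))]
door [(0.86, array([136.5,  41.4]), array([443.2, -54.5])), (0.31, array([242.5, 280.2]), array([603.2, -15.3]))]
door_pull [(0.55, array([31. , 34.8]), array([440.7, -93. ]))]
dial [(0.89, array([244.1, 248.5]), array([582. , -11.4]))]
ankle_adapter [(0.87, array([446.6, 249. ]), array([600.2, 129.4]))]
4.7333 [560.3  -1.7 330. ] [180.    0.  172.7] [ 0.5  0.  -0.3] [ -1.3  20.3  98.1   0.   61.6 -84. ]
```

View pics/w2.png

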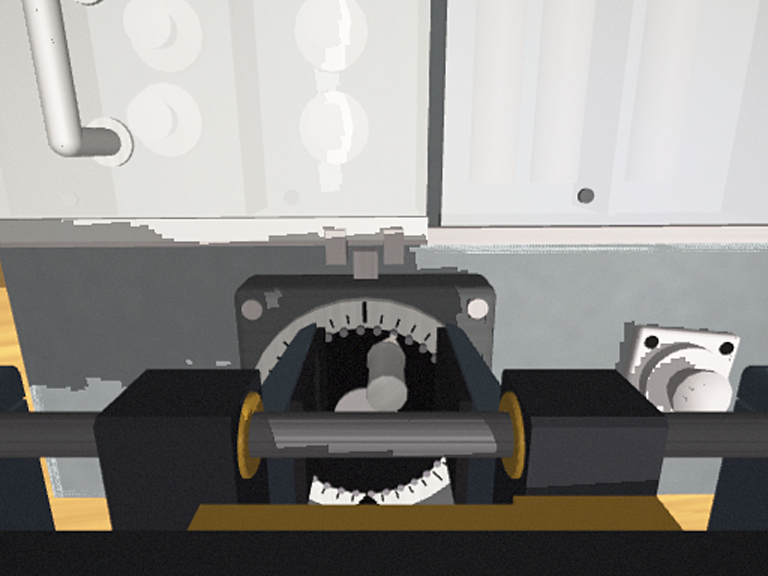

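The knob stands centred between the pads at (385,365). I close the grip on it.

```bash

python3 -m handwheel '[{"gripper":10,"travel":[0,0,0.0015],"twist":0},{"gripper":5,"travel":[0,0,0],"twist":0},{"gripper":5,"travel":[0,0,0],"twist":0},{"gripper":5,"travel":[0,0,0],"twist":0}]' 20
python3 - <<'E'
from h import *
s=env.state();print(s["ee_pos"],s["force"],s["gripper_width"])
# circle rows: tool x=27cos, y=27sin
R=27
for step in (15,):
    for p in range(0,360,step):
        a,b=np.radians([p,p+step]);print(p,p+step,np.round(1e3*R/1000*np.array([np.cos(b)-np.cos(a),np.sin(b)-np.sin(a)]),1))
E
```

```text
time_s: 5.07
ee_pos: [560.3, -1.5, 328.3]
ee_rot: [180.0, -0.0, 172.7]
force: [0.1, 1.4, 0.6]
gripper_width: 12.6
[560.30332271  -1.52507188 328.26002006] [0.12189578 1.35580246 0.62570944] 12.612752546066641
0 15 [-0.9  7. ]
15 30 [-2.7  6.5]
30 45 [-4.3  5.6]
45 60 [-5.6  4.3]
60 75 [-6.5  2.7]
75 90 [-7.   0.9]
90 105 [-7.  -0.9]
105 120 [-6.5 -2.7]
120 135 [-5.6 -4.3]
135 150 [-4.3 -5.6]
150 165 [-2.7 -6.5]
165 180 [-0.9 -7. ]
180 195 [ 0.9 -7. ]
195 210 [ 2.7 -6.5]
210 225 [ 4.3 -5.6]
225 240 [ 5.6 -4.3]
240 255 [ 6.5 -2.7]
255 270 [ 7.  -0.9]
270 285 [7.  0.9]
285 300 [6.5 2.7]
300 315 [5.6 4.3]
315 330 [4.3 5.6]
330 345 [2.7 6.5]
345 360 [0.9 7. ]
```

```bash

python3 -m handwheel '[{"gripper":5,"travel":[-0.0012,0.0042,0],"twist":0},{"gripper":5,"travel":[-0.0019,0.004,0],"twist":0},{"gripper":5,"travel":[-0.0043,0.0056,0],"twist":0},{"gripper":5,"travel":[-0.0056,0.0043,0],"twist":0},{"gripper":5,"travel":[-0.0065,0.0027,0],"twist":0}]' 25
python3 -m handwheel '[{"gripper":5,"travel":[-0.007,0.0009,0],"twist":0},{"gripper":5,"travel":[0,0,0],"twist":0}]' 25
python3 -c "
from workcell import env
s=env.state();print(s['ee_pos'],s['force'],s['torque'])"
```

```text
time_s: 5.48
ee_pos: [582.9, 16.8, 328.2]
ee_rot: [-179.9, 0.0, 172.7]
force: [-0.5, -4.0, 0.7]
gripper_width: 12.4
time_s: 5.65
ee_pos: [590.9, 16.3, 328.2]
ee_rot: [-180.0, 0.1, 172.7]
force: [1.0, -3.5, 2.1]
gripper_width: 12.6
[590.90499236  16.29186844 328.20841511] [ 0.97101867 -3.46416577  2.09051601] [-6.27740872e-01 -4.83825712e-02  4.07115885e-04]
```

```bash

python3 -m handwheel '[{"gripper":5,"travel":[-0.007,-0.0009,0],"twist":0},{"gripper":5,"travel":[-0.0065,-0.0027,0],"twist":0},{"gripper":5,"travel":[-0.0056,-0.0043,0],"twist":0},{"gripper":5,"travel":[-0.0043,-0.0056,0],"twist":0},{"gripper":5,"travel":[-0.0027,-0.0065,0],"twist":0}]' 25
python3 -m handwheel '[{"gripper":5,"travel":[-0.0009,-0.007,0],"twist":0},{"gripper":5,"travel":[0.0009,-0.007,0],"twist":0}]' 25
python3 -m handwheel '[{"gripper":5,"travel":[0.0027,-0.0065,0],"twist":0},{"gripper":5,"travel":[0.0043,-0.0056,0],"twist":0},{"gripper":5,"travel":[0.0056,-0.0043,0],"twist":0},{"gripper":5,"travel":[0.0065,-0.0027,0],"twist":0},{"gripper":5,"travel":[0.007,-0.0009,0],"twist":0}]' 25
python3 -m handwheel '[{"gripper":5,"travel":[0.007,0.0009,0],"twist":0},{"gripper":5,"travel":[0.0065,0.0027,0],"twist":0},{"gripper":5,"travel":[0.0056,0.0043,0],"twist":0},{"gripper":5,"travel":[0.0043,0.0056,0],"twist":0}]' 25
python3 - <<'E'
from h import *
np.set_printoptions(precision=1,suppress=True)
f=env.grab_frame("wrist"); save(f,"w3.png",None,1.5)
f=env.grab_frame("top")
for c in ("wrist","top"):
  f=env.grab_frame(c)
  for n,z in dict(dial_axis=133.5,knob_mid=149.5).items():
    print(c,n,[(round(r["confidence"],2),np.array(r["uv"]),ray(f,r["uv"],z)[:2]) for r in env.pinpoint(c,n)[:2]])
for i in range(3):
  s=env.state();print(s["time_s"],s["ee_pos"],s["force"],s["gripper_width"])
E
```

```text
time_s: 6.07
ee_pos: [612.8, -6.8, 328.2]
ee_rot: [179.9, -0.1, 172.7]
force: [-4.0, 1.6, 4.2]
gripper_width: 12.3
time_s: 6.23
ee_pos: [611.0, -20.7, 328.2]
ee_rot: [179.9, 0.0, 172.6]
force: [-4.1, 4.7, 2.8]
gripper_width: 12.0
time_s: 6.65
ee_pos: [582.7, -37.5, 328.3]
ee_rot: [180.0, 0.2, 172.6]
force: [4.2, 3.2, -0.7]
gripper_width: 12.4
time_s: 6.98
ee_pos: [560.6, -20.9, 328.3]
ee_rot: [-179.9, 0.1, 172.7]
force: [4.9, -1.4, -3.3]
gripper_width: 12.5
wrist dial_axis [(0.59, array([275.8, 276.2]), array([584.5, -10.4]))]
wrist knob_mid [(0.89, array([253.6, 251.8]), array([559.2, -20.5]))]
top dial_axis [(0.26, array([112.9, 160.1]), array([586.7, 353.2]))]
top knob_mid []
7.3833 [560.8 -20.6 328.3] [1.4 1.  0.7] 12.48525454582094
7.3833 [560.8 -20.6 328.3] [1.4 1.  0.7] 12.48525454582094
7.3833 [560.8 -20.6 328.3] [1.4 1.  0.7] 12.48525454582094
```

View pics/w3.png

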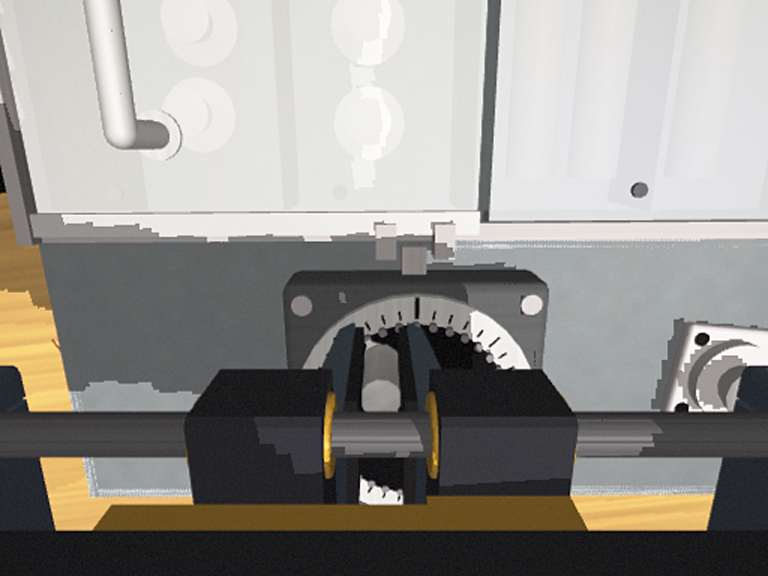

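The force stays under 5 N and the circle fits: measured φ is −30°, as commanded, with the centre near (586,−10.5). The image agrees, with the knob at about (380,350) and mark 20 at (417,308). Next is 480° more clockwise, which passes 30 a second time and stops on it the third time.

```bash

python3 -m handwheel '[{"gripper":5,"travel":[0.0027,0.0065,0],"twist":0},{"gripper":5,"travel":[0.0009,0.007,0],"twist":0},{"gripper":5,"travel":[-0.0009,0.007,0],"twist":0},{"gripper":5,"travel":[-0.0027,0.0065,0],"twist":0},{"gripper":5,"travel":[-0.0043,0.0056,0],"twist":0}]' 25
python3 -m handwheel '[{"gripper":5,"travel":[-0.0056,0.0043,0],"twist":0},{"gripper":5,"travel":[-0.0065,0.0027,0],"twist":0},{"gripper":5,"travel":[-0.007,0.0009,0],"twist":0},{"gripper":5,"travel":[-0.007,-0.0009,0],"twist":0},{"gripper":5,"travel":[-0.0065,-0.0027,0],"twist":0}]' 25
python3 -m handwheel '[{"gripper":5,"travel":[-0.0056,-0.0043,0],"twist":0},{"gripper":5,"travel":[-0.0043,-0.0056,0],"twist":0},{"gripper":5,"travel":[-0.0027,-0.0065,0],"twist":0},{"gripper":5,"travel":[-0.0009,-0.007,0],"twist":0},{"gripper":5,"travel":[0.0009,-0.007,0],"twist":0}]' 25
python3 -m handwheel '[{"gripper":5,"travel":[0.0027,-0.0065,0],"twist":0},{"gripper":5,"travel":[0.0043,-0.0056,0],"twist":0},{"gripper":5,"travel":[0.0056,-0.0043,0],"twist":0},{"gripper":5,"travel":[0.0065,-0.0027,0],"twist":0},{"gripper":5,"travel":[0.007,-0.0009,0],"twist":0}]' 25
python3 -m handwheel '[{"gripper":5,"travel":[0.007,0.0009,0],"twist":0},{"gripper":5,"travel":[0.0065,0.0027,0],"twist":0},{"gripper":5,"travel":[0.0056,0.0043,0],"twist":0},{"gripper":5,"travel":[0.0043,0.0056,0],"twist":0},{"gripper":5,"travel":[0.0027,0.0065,0],"twist":0}]' 25
python3 -m handwheel '[{"gripper":5,"travel":[0.0009,0.007,0],"twist":0},{"gripper":5,"travel":[-0.0009,0.007,0],"twist":0},{"gripper":5,"travel":[-0.0027,0.0065,0],"twist":0},{"gripper":5,"travel":[-0.0043,0.0056,0],"twist":0},{"gripper":5,"travel":[-0.0056,0.0043,0],"twist":0}]' 25
python3 -m handwheel '[{"gripper":5,"travel":[-0.0065,0.0027,0],"twist":0},{"gripper":5,"travel":[-0.005,0.0008,0],"twist":0},{"gripper":5,"travel":[0,0,0],"twist":0},{"gripper":5,"travel":[0,0,0],"twist":0}]' 25
python3 - <<'E'
from h import *
s=env.state();d=np.array(s["ee_pos"][:2])-[585.8,-10.4]
y=np.radians(172.7);tx=d@[np.cos(y),np.sin(y)];ty=d@[np.sin(y),-np.cos(y)]
print("phi",np.degrees(np.arctan2(ty,tx)),np.hypot(tx,ty))
f=env.grab_frame("wrist")
for n,z in dict(dial_axis=133.5,knob_mid=149.5).items():
    print(n,[(round(r["confidence"],2),np.array(r["uv"]),ray(f,r["uv"],z)[:2]) for r in env.pinpoint("wrist",n)[:2]])
s=env.state();print(s["ee_pos"],s["force"])
E
```

```text
time_s: 7.8
ee_pos: [569.3, 11.4, 328.2]
ee_rot: [-179.9, -0.0, 172.7]
force: [0.6, -6.4, 0.3]
gripper_width: 12.5
time_s: 8.22
ee_pos: [601.7, 12.0, 328.1]
ee_rot: [180.0, -0.3, 172.7]
force: [-5.9, -1.6, 4.5]
gripper_width: 12.5
time_s: 8.63
ee_pos: [611.1, -20.6, 328.2]
ee_rot: [179.9, 0.0, 172.7]
force: [-3.1, 4.7, 3.1]
gripper_width: 12.2
time_s: 9.05
ee_pos: [582.9, -37.5, 328.3]
ee_rot: [180.0, 0.3, 172.6]
force: [3.7, 2.6, -1.8]
gripper_width: 12.7
time_s: 9.47
ee_pos: [558.8, -13.9, 328.3]
ee_rot: [-179.9, 0.0, 172.7]
force: [5.1, -2.5, -2.9]
gripper_width: 12.6
time_s: 9.88
ee_pos: [574.7, 14.7, 328.2]
ee_rot: [-179.8, -0.2, 172.8]
force: [-1.1, -7.5, 0.9]
gripper_width: 11.9
time_s: 10.22
ee_pos: [587.2, 16.7, 328.2]
ee_rot: [-180.0, -0.0, 172.7]
force: [-0.9, -3.6, 1.4]
gripper_width: 12.6
phi 85.61949347373067 27.15759088600476
dial_axis [(0.65, array([207.4, 245.2]), array([586.18695212, -11.06584155]))]
knob_mid [(0.69, array([252.4, 251.9]), array([585.89886419,  15.27193625]))]
[587.08733582  16.61736634 328.24873785] [-0.92654173 -2.95026862  1.59513756]
```

Stopped at φ≈85.6°, which is 29.5. I make a 2 mm clockwise correction onto 30, then turn anticlockwise 450° to 20.

```bash

python3 -m handwheel '[{"gripper":5,"travel":[-0.0019,0,0],"twist":0},{"gripper":5,"travel":[0,0,0],"twist":0},{"gripper":5,"travel":[0,0,0],"twist":0}]' 25
python3 -m handwheel '[{"gripper":5,"travel":[0.007,-0.0009,0],"twist":0},{"gripper":5,"travel":[0.0065,-0.0027,0],"twist":0},{"gripper":5,"travel":[0.0056,-0.0043,0],"twist":0},{"gripper":5,"travel":[0.0043,-0.0056,0],"twist":0},{"gripper":5,"travel":[0.0027,-0.0065,0],"twist":0}]' 25
python3 -m handwheel '[{"gripper":5,"travel":[0.0009,-0.007,0],"twist":0},{"gripper":5,"travel":[-0.0009,-0.007,0],"twist":0},{"gripper":5,"travel":[-0.0027,-0.0065,0],"twist":0},{"gripper":5,"travel":[-0.0043,-0.0056,0],"twist":0},{"gripper":5,"travel":[-0.0056,-0.0043,0],"twist":0}]' 25
python3 -m handwheel '[{"gripper":5,"travel":[-0.0065,-0.0027,0],"twist":0},{"gripper":5,"travel":[-0.007,-0.0009,0],"twist":0},{"gripper":5,"travel":[-0.007,0.0009,0],"twist":0},{"gripper":5,"travel":[-0.0065,0.0027,0],"twist":0},{"gripper":5,"travel":[-0.0056,0.0043,0],"twist":0}]' 25
python3 -m handwheel '[{"gripper":5,"travel":[-0.0043,0.0056,0],"twist":0},{"gripper":5,"travel":[-0.0027,0.0065,0],"twist":0},{"gripper":5,"travel":[-0.0009,0.007,0],"twist":0},{"gripper":5,"travel":[0.0009,0.007,0],"twist":0},{"gripper":5,"travel":[0.0027,0.0065,0],"twist":0}]' 25
python3 -m handwheel '[{"gripper":5,"travel":[0.0043,0.0056,0],"twist":0},{"gripper":5,"travel":[0.0056,0.0043,0],"twist":0},{"gripper":5,"travel":[0.0065,0.0027,0],"twist":0},{"gripper":5,"travel":[0.007,0.0009,0],"twist":0},{"gripper":5,"travel":[0.007,-0.0009,0],"twist":0}]' 25
python3 -m handwheel '[{"gripper":5,"travel":[0.0065,-0.0027,0],"twist":0},{"gripper":5,"travel":[0.0056,-0.0043,0],"twist":0},{"gripper":5,"travel":[0.0043,-0.0056,0],"twist":0},{"gripper":5,"travel":[0,0,0],"twist":0},{"gripper":5,"travel":[0,0,0],"twist":0}]' 25
cat > chk.py <<'E'
from h import *
s=env.state();d=np.array(s["ee_pos"][:2])-[585.8,-10.4]
y=np.radians(172.7);tx=d@[np.cos(y),np.sin(y)];ty=d@[np.sin(y),-np.cos(y)]
print("phi",np.degrees(np.arctan2(ty,tx)),np.hypot(tx,ty),tx,ty)
f=env.grab_frame("wrist");save(f,"wc.png",(150,150,400,350),3)
for n,z in dict(dial_axis=133.5,knob_mid=149.5).items():
    print(n,[(round(r["confidence"],2),np.array(r["uv"]),ray(f,r["uv"],z)[:2]) for r in env.pinpoint("wrist",n)[:2]])
s=env.state();print(s["time_s"],s["ee_pos"],s["force"])
E
python3 chk.py
```

```text
time_s: 10.62
ee_pos: [588.9, 16.4, 328.2]
ee_rot: [180.0, -0.1, 172.7]
force: [-2.5, -1.9, 2.9]
gripper_width: 12.0
time_s: 11.03
ee_pos: [560.4, -0.2, 328.3]
ee_rot: [179.9, 0.1, 172.7]
force: [4.2, 0.1, -2.4]
gripper_width: 12.2
time_s: 11.45
ee_pos: [569.4, -32.3, 328.3]
ee_rot: [179.9, -0.1, 172.6]
force: [2.0, 5.7, -0.0]
gripper_width: 12.5
time_s: 11.87
ee_pos: [602.6, -31.8, 328.1]
ee_rot: [-179.9, -0.1, 172.7]
force: [-3.2, 1.7, 3.2]
gripper_width: 12.6
time_s: 12.28
ee_pos: [610.7, 0.5, 328.2]
ee_rot: [-179.9, 0.0, 172.7]
force: [-3.4, -2.7, 3.5]
gripper_width: 12.5
time_s: 12.7
ee_pos: [582.2, 16.6, 328.3]
ee_rot: [180.0, 0.2, 172.7]
force: [3.4, -3.7, -1.0]
gripper_width: 12.2
time_s: 13.12
ee_pos: [563.8, 5.4, 328.2]
ee_rot: [-180.0, -0.0, 172.6]
force: [1.1, -3.7, -0.1]
gripper_width: 12.1
phi 28.281783197963343 27.071891002229858 23.84026636962053 12.826885119238977
dial_axis [(0.73, array([230.5, 277.2]), array([585.05234602, -12.24038143]))]
knob_mid [(0.83, array([252.6, 250.6]), array([561.79100951,   4.09152014]))]
13.2667 [564.128529     5.72412847 328.27544738] [ 2.5688822  -3.45120461  0.04445361]
```

View pics/wc.png

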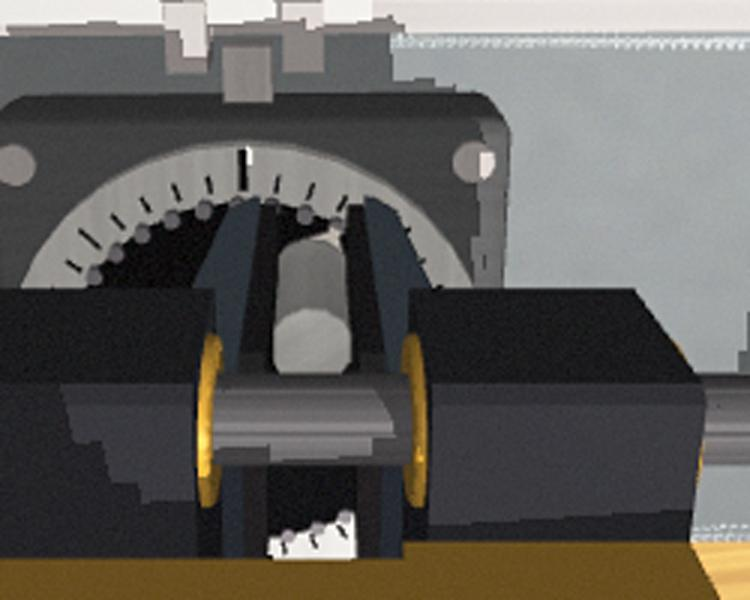

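The pointer tip at (330,238) lines up with the third graduation past the long 20 mark at (243,170). That reads about 23 and matches φ=28°. Now the last stretch down to 20.

```bash

python3 -m handwheel '[{"gripper":5,"travel":[0.0015,-0.0033,0],"twist":0},{"gripper":5,"travel":[0.0012,-0.0034,0],"twist":0},{"gripper":5,"travel":[0.0004,-0.0035,0],"twist":0},{"gripper":5,"travel":[0,-0.0025,0],"twist":0},{"gripper":5,"travel":[0,0,0],"twist":0}]' 25
python3 -m handwheel '[{"gripper":5,"travel":[0,0,0],"twist":0}]' 25
python3 chk.py
```

```text
time_s: 13.68
ee_pos: [559.2, -6.5, 328.3]
ee_rot: [-180.0, -0.1, 172.7]
force: [1.3, -0.5, 0.1]
gripper_width: 12.6
time_s: 13.77
ee_pos: [559.2, -6.5, 328.2]
ee_rot: [-180.0, -0.1, 172.7]
force: [0.8, 0.2, 0.4]
gripper_width: 12.4
phi 1.1345433901952169 26.84135261263241 26.836090536027402 0.531464785107279
dial_axis [(0.78, array([253.4, 281.7]), array([585.13111465, -10.84517422])), (0.36, array([255.2, 337.3]), array([624.59356848, -14.7302785 ]))]
knob_mid [(0.96, array([252.6, 249.3]), array([556.41197282,  -7.58959043])), (0.61, array([250.6, 254.9]), array([559.49992935,  -9.05428852]))]
13.9167 [559.28122456  -6.39129328 328.25267207] [ 0.19809729 -0.46166935  0.94447876]
```

View pics/wc.png

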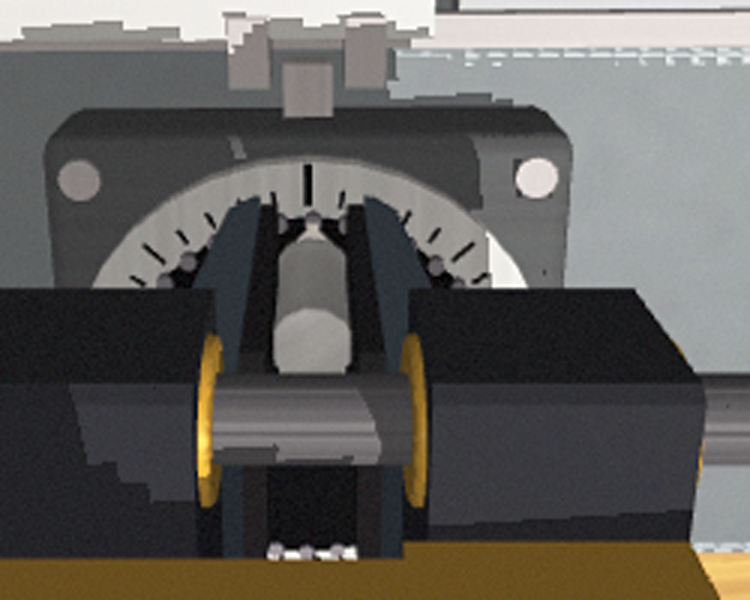

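The pointer is dead on the 20 mark at (308,185), with φ=1°. Now slowly clockwise.

```bash

python3 -m handwheel '[{"gripper":5,"travel":[-0.0001,0.0023,0],"twist":0},{"gripper":5,"travel":[-0.0003,0.0023,0],"twist":0},{"gripper":5,"travel":[-0.0005,0.0023,0],"twist":0},{"gripper":5,"travel":[-0.0007,0.0022,0],"twist":0},{"gripper":5,"travel":[-0.0009,0.0022,0],"twist":0}]' 18
python3 -m handwheel '[{"gripper":5,"travel":[-0.0011,0.0021,0],"twist":0},{"gripper":5,"travel":[-0.0013,0.002,0],"twist":0},{"gripper":5,"travel":[-0.0014,0.0019,0],"twist":0},{"gripper":5,"travel":[-0.0016,0.0017,0],"twist":0},{"gripper":5,"travel":[-0.0017,0.0016,0],"twist":0}]' 18
python3 -m handwheel '[{"gripper":5,"travel":[-0.0019,0.0014,0],"twist":0},{"gripper":5,"travel":[-0.002,0.0013,0],"twist":0}]' 18
cat > s.py <<'E'
from h import *
s=env.state();d=np.array(s["ee_pos"][:2])-[585.8,-10.4]
y=np.radians(172.7);X=np.array([np.cos(y),np.sin(y)]);Y=np.array([np.sin(y),-np.cos(y)])
tx,ty=d@X,d@Y;p=np.arctan2(ty,tx);F=np.array(s["force"][:2])
print("t %.2f phi %.1f r %.1f  Ftan %.1f Frad %.1f w %.1f"%(s["time_s"],np.degrees(p),np.hypot(tx,ty),F@(-np.sin(p)*X+np.cos(p)*Y),F@(np.cos(p)*X+np.sin(p)*Y),s["gripper_width"]))
E
python3 s.py
```

```text
time_s: 14.33
ee_pos: [563.5, 4.9, 328.2]
ee_rot: [-180.0, -0.0, 172.7]
force: [-1.1, -1.9, 1.8]
gripper_width: 12.7
time_s: 14.75
ee_pos: [572.0, 13.0, 328.2]
ee_rot: [-180.0, 0.0, 172.7]
force: [0.0, -2.4, 1.8]
gripper_width: 12.1
time_s: 14.92
ee_pos: [576.2, 15.1, 328.2]
ee_rot: [-180.0, -0.0, 172.7]
force: [-0.3, -5.0, 1.2]
gripper_width: 12.8
t 14.92 phi 61.9 r 27.2  Ftan -2.1 Frad -4.5 w 12.8
```

```bash
sed -i '$a import sys; sys.exit(bool(abs(F@(-np.sin(p)*X+np.cos(p)*Y))>7.5))' s.py
H="python3 -m handwheel"
(
$H '[{"gripper":5,"travel":[-0.0011,0.0006,0],"twist":0}]' 18 >/dev/null; python3 s.py || exit
$H '[{"gripper":5,"travel":[-0.0011,0.0005,0],"twist":0}]' 18 >/dev/null; python3 s.py || exit
$H '[{"gripper":5,"travel":[-0.0011,0.0005,0],"twist":0}]' 18 >/dev/null; python3 s.py || exit
$H '[{"gripper":5,"travel":[-0.0011,0.0004,0],"twist":0}]' 18 >/dev/null; python3 s.py || exit
$H '[{"gripper":5,"travel":[-0.0011,0.0004,0],"twist":0}]' 18 >/dev/null; python3 s.py || exit
$H '[{"gripper":5,"travel":[-0.0012,0.0003,0],"twist":0}]' 18 >/dev/null; python3 s.py || exit
$H '[{"gripper":5,"travel":[-0.0012,0.0003,0],"twist":0}]' 18 >/dev/null; python3 s.py || exit
$H '[{"gripper":5,"travel":[-0.0012,0.0002,0],"twist":0}]' 18 >/dev/null; python3 s.py || exit
$H '[{"gripper":5,"travel":[-0.0012,0.0002,0],"twist":0}]' 18 >/dev/null; python3 s.py || exit
$H '[{"gripper":5,"travel":[-0.0012,0.0001,0],"twist":0}]' 18 >/dev/null; python3 s.py || exit
$H '[{"gripper":5,"travel":[-0.0012,0.0001,0],"twist":0}]' 18 >/dev/null; python3 s.py || exit
$H '[{"gripper":5,"travel":[-0.0012,0,0],"twist":0}]' 18 >/dev/null; python3 s.py || exit
)
```

```text
t 15.00 phi 64.9 r 27.2  Ftan -1.6 Frad -3.8 w 12.2
t 15.08 phi 67.1 r 27.2  Ftan -2.2 Frad -3.7 w 12.4
t 15.17 phi 69.4 r 27.2  Ftan -2.6 Frad -4.4 w 12.2
t 15.25 phi 71.7 r 27.3  Ftan -1.7 Frad -4.3 w 12.1
t 15.33 phi 74.0 r 27.3  Ftan -1.8 Frad -4.5 w 12.5
t 15.42 phi 76.4 r 27.3  Ftan -2.2 Frad -5.3 w 12.2
t 15.50 phi 78.8 r 27.3  Ftan -2.9 Frad -5.7 w 12.3
t 15.58 phi 81.3 r 27.3  Ftan -2.4 Frad -5.3 w 12.7
t 15.67 phi 83.6 r 27.3  Ftan -3.2 Frad -5.6 w 12.4
t 15.75 phi 86.2 r 27.3  Ftan -2.3 Frad -4.8 w 12.4
t 15.83 phi 88.7 r 27.3  Ftan -2.6 Frad -5.8 w 12.8
t 15.92 phi 91.0 r 27.4  Ftan -1.3 Frad -5.6 w 12.3
```

```bash

H="python3 -m handwheel"
(
$H '[{"gripper":5,"travel":[-0.0012,-0.0002,0],"twist":0}]' 18 >/dev/null; python3 s.py || exit
$H '[{"gripper":5,"travel":[-0.0012,-0.0002,0],"twist":0}]' 18 >/dev/null; python3 s.py || exit
$H '[{"gripper":5,"travel":[-0.0012,-0.0003,0],"twist":0}]' 18 >/dev/null; python3 s.py || exit
$H '[{"gripper":5,"travel":[-0.0012,-0.0003,0],"twist":0}]' 18 >/dev/null; python3 s.py || exit
$H '[{"gripper":5,"travel":[-0.0012,-0.0003,0],"twist":0}]' 18 >/dev/null; python3 s.py || exit
$H '[{"gripper":5,"travel":[-0.0011,-0.0003,0],"twist":0}]' 18 >/dev/null; python3 s.py || exit
$H '[{"gripper":5,"travel":[-0.0011,-0.0004,0],"twist":0}]' 18 >/dev/null; python3 s.py || exit
$H '[{"gripper":5,"travel":[-0.0011,-0.0004,0],"twist":0}]' 18 >/dev/null; python3 s.py || exit
$H '[{"gripper":5,"travel":[-0.0011,-0.0005,0],"twist":0}]' 18 >/dev/null; python3 s.py || exit
$H '[{"gripper":5,"travel":[-0.0011,-0.0005,0],"twist":0}]' 18 >/dev/null; python3 s.py || exit
$H '[{"gripper":5,"travel":[-0.0011,-0.0006,0],"twist":0}]' 18 >/dev/null; python3 s.py || exit
$H '[{"gripper":5,"travel":[-0.001,-0.0006,0],"twist":0}]' 18 >/dev/null; python3 s.py || exit
)
```

```text
t 16.00 phi 93.4 r 27.3  Ftan -2.6 Frad -4.9 w 12.6
t 16.08 phi 95.9 r 27.2  Ftan -1.8 Frad -4.7 w 12.5
t 16.17 phi 98.3 r 27.2  Ftan -2.9 Frad -4.4 w 12.2
t 16.25 phi 101.0 r 27.1  Ftan -2.9 Frad -4.1 w 12.4
t 16.33 phi 103.7 r 27.2  Ftan -1.6 Frad -4.0 w 12.2
t 16.42 phi 106.4 r 27.2  Ftan -1.9 Frad -5.4 w 12.7
t 16.50 phi 108.9 r 27.2  Ftan -1.8 Frad -4.4 w 12.5
t 16.58 phi 111.3 r 27.2  Ftan -1.9 Frad -4.5 w 12.2
t 16.67 phi 113.7 r 27.2  Ftan -1.9 Frad -4.7 w 12.2
t 16.75 phi 116.1 r 27.2  Ftan -2.2 Frad -4.8 w 12.4
t 16.83 phi 118.6 r 27.2  Ftan -3.5 Frad -4.3 w 12.8
t 16.92 phi 120.9 r 27.2  Ftan -1.4 Frad -4.6 w 12.5
```

```bash

H="python3 -m handwheel"
(
$H '[{"gripper":5,"travel":[-0.001,-0.0007,0],"twist":0}]' 18 >/dev/null; python3 s.py || exit
$H '[{"gripper":5,"travel":[-0.001,-0.0007,0],"twist":0}]' 18 >/dev/null; python3 s.py || exit
$H '[{"gripper":5,"travel":[-0.0009,-0.0007,0],"twist":0}]' 18 >/dev/null; python3 s.py || exit
$H '[{"gripper":5,"travel":[-0.0009,-0.0008,0],"twist":0}]' 18 >/dev/null; python3 s.py || exit
$H '[{"gripper":5,"travel":[-0.0009,-0.0008,0],"twist":0}]' 18 >/dev/null; python3 s.py || exit
$H '[{"gripper":5,"travel":[-0.0008,-0.0008,0],"twist":0}]' 18 >/dev/null; python3 s.py || exit
$H '[{"gripper":5,"travel":[-0.0008,-0.0009,0],"twist":0}]' 18 >/dev/null; python3 s.py || exit
$H '[{"gripper":5,"travel":[-0.0008,-0.0009,0],"twist":0}]' 18 >/dev/null; python3 s.py || exit
$H '[{"gripper":5,"travel":[-0.0007,-0.001,0],"twist":0}]' 18 >/dev/null; python3 s.py || exit
$H '[{"gripper":5,"travel":[-0.0007,-0.001,0],"twist":0}]' 18 >/dev/null; python3 s.py || exit
$H '[{"gripper":5,"travel":[-0.0006,-0.001,0],"twist":0}]' 18 >/dev/null; python3 s.py || exit
$H '[{"gripper":5,"travel":[-0.0006,-0.001,0],"twist":0}]' 18 >/dev/null; python3 s.py || exit
)
```

```text
t 17.00 phi 123.6 r 27.2  Ftan -2.6 Frad -4.4 w 12.5
t 17.08 phi 126.4 r 27.2  Ftan -1.6 Frad -4.7 w 12.5
t 17.17 phi 128.9 r 27.2  Ftan -1.7 Frad -4.4 w 12.4
t 17.25 phi 131.3 r 27.2  Ftan -2.4 Frad -4.7 w 12.6
t 17.33 phi 133.7 r 27.2  Ftan -1.9 Frad -4.4 w 12.6
t 17.42 phi 135.9 r 27.2  Ftan -3.1 Frad -4.5 w 12.3
t 17.50 phi 138.3 r 27.2  Ftan -2.0 Frad -4.8 w 12.4
t 17.58 phi 141.0 r 27.2  Ftan -1.6 Frad -3.8 w 12.5
t 17.67 phi 144.1 r 27.2  Ftan 0.5 Frad -4.8 w 12.7
t 17.75 phi 147.1 r 27.2  Ftan 0.4 Frad -5.3 w 12.5
t 17.83 phi 149.4 r 27.2  Ftan -1.1 Frad -5.3 w 12.5
t 17.92 phi 151.6 r 27.2  Ftan -1.8 Frad -5.4 w 12.7
```

```bash

H="python3 -m handwheel"
(
$H '[{"gripper":5,"travel":[-0.0003,-0.0006,0],"twist":0}]' 18 >/dev/null; python3 s.py || exit
$H '[{"gripper":5,"travel":[-0.0003,-0.0006,0],"twist":0}]' 18 >/dev/null; python3 s.py || exit
$H '[{"gripper":5,"travel":[-0.0003,-0.0006,0],"twist":0}]' 18 >/dev/null; python3 s.py || exit
$H '[{"gripper":5,"travel":[-0.0003,-0.0006,0],"twist":0}]' 18 >/dev/null; python3 s.py || exit
$H '[{"gripper":5,"travel":[-0.0003,-0.0006,0],"twist":0}]' 18 >/dev/null; python3 s.py || exit
$H '[{"gripper":5,"travel":[-0.0002,-0.0006,0],"twist":0}]' 18 >/dev/null; python3 s.py || exit
$H '[{"gripper":5,"travel":[-0.0002,-0.0006,0],"twist":0}]' 18 >/dev/null; python3 s.py || exit
$H '[{"gripper":5,"travel":[-0.0002,-0.0006,0],"twist":0}]' 18 >/dev/null; python3 s.py || exit
$H '[{"gripper":5,"travel":[-0.0002,-0.0006,0],"twist":0}]' 18 >/dev/null; python3 s.py || exit
$H '[{"gripper":5,"travel":[-0.0002,-0.0006,0],"twist":0}]' 18 >/dev/null; python3 s.py || exit
)
```

```text
t 18.00 phi 153.0 r 27.2  Ftan -1.3 Frad -5.5 w 12.5
t 18.08 phi 154.2 r 27.2  Ftan -1.2 Frad -5.1 w 12.4
t 18.17 phi 155.5 r 27.2  Ftan -1.5 Frad -3.9 w 12.0
t 18.25 phi 156.9 r 27.3  Ftan -1.7 Frad -4.5 w 12.8
t 18.33 phi 158.2 r 27.3  Ftan -0.7 Frad -5.4 w 12.4
t 18.42 phi 159.4 r 27.3  Ftan -0.2 Frad -5.0 w 12.6
t 18.50 phi 160.5 r 27.3  Ftan -2.3 Frad -4.7 w 12.7
t 18.58 phi 161.4 r 27.3  Ftan -1.8 Frad -4.6 w 12.4
t 18.67 phi 162.3 r 27.3  Ftan -3.3 Frad -5.2 w 12.6
t 18.75 phi 163.2 r 27.3  Ftan -4.0 Frad -5.2 w 12.4
```

```bash

H="python3 -m handwheel"
(
$H '[{"gripper":5,"travel":[-0.0002,-0.0005,0],"twist":0}]' 18 >/dev/null; python3 s.py || exit
$H '[{"gripper":5,"travel":[-0.0002,-0.0005,0],"twist":0}]' 18 >/dev/null; python3 s.py || exit
$H '[{"gripper":5,"travel":[-0.0002,-0.0005,0],"twist":0}]' 18 >/dev/null; python3 s.py || exit
$H '[{"gripper":5,"travel":[-0.0001,-0.0005,0],"twist":0}]' 18 >/dev/null; python3 s.py || exit
$H '[{"gripper":5,"travel":[-0.0001,-0.0005,0],"twist":0}]' 18 >/dev/null; python3 s.py || exit
$H '[{"gripper":5,"travel":[-0.0001,-0.0005,0],"twist":0}]' 18 >/dev/null; python3 s.py || exit
)
python3 - <<'E'
from h import *
f=env.grab_frame("wrist");save(f,"w5.png",(150,100,400,300),3)
E
```

```text
t 18.83 phi 163.9 r 27.3  Ftan -5.4 Frad -4.8 w 12.5
t 18.92 phi 164.5 r 27.4  Ftan -6.1 Frad -5.2 w 12.1
t 19.00 phi 165.2 r 27.4  Ftan -7.2 Frad -5.6 w 12.4
t 19.08 phi 165.8 r 27.4  Ftan -6.8 Frad -5.2 w 12.6
t 19.17 phi 166.4 r 27.4  Ftan -8.4 Frad -5.2 w 12.7
```

View pics/w5.png

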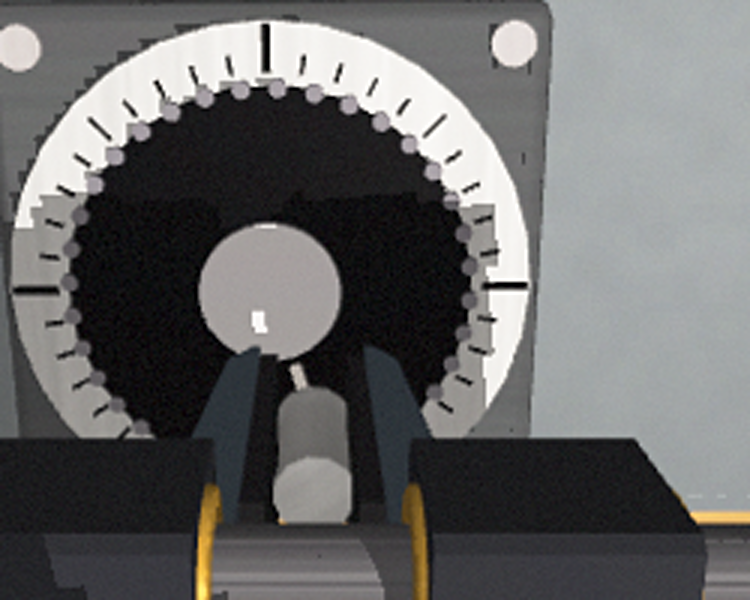

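```bash
python3 - <<'E'
from h import *
f=env.grab_frame("wrist");save(f,"w6.png",(130,10,380,160),3)
print([(round(r["confidence"],2),r["uv"]) for r in env.pinpoint("wrist","dial_axis")])
E
python3 s.py
```

```text
[(0.94, [243.2, 196.1])]
t 19.32 phi 166.4 r 27.4  Ftan -7.6 Frad -5.4 w 12.7
```

View pics/w6.png

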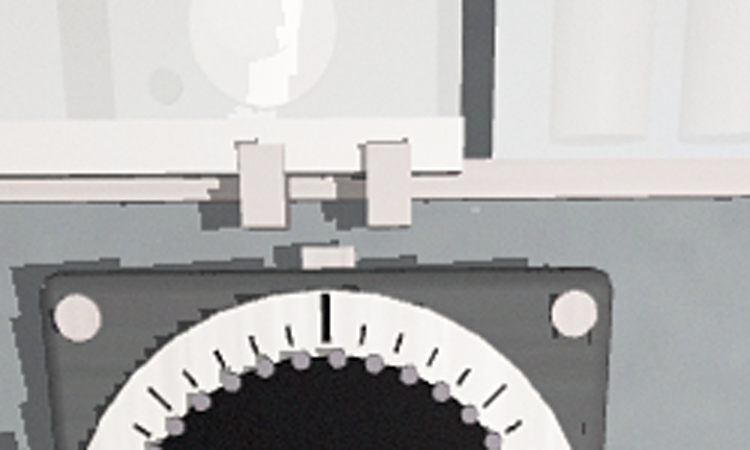

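The bolt at (328,257) is drawn back clear of the lugs. Two gentle rows to confirm the stop, then release and lift.

```bash

H="python3 -m handwheel"
$H '[{"gripper":5,"travel":[-0.0001,-0.0006,0],"twist":0}]' 18 >/dev/null; python3 s.py
$H '[{"gripper":5,"travel":[-0.0001,-0.0006,0],"twist":0},{"gripper":5,"travel":[0,0,0],"twist":0}]' 18 >/dev/null; python3 s.py
$H '[{"gripper":5,"travel":[0.0001,0.0015,0],"twist":0},{"gripper":5,"travel":[0.0001,0.001,0],"twist":0}]' 18 >/dev/null; python3 s.py
$H '[{"gripper":30,"travel":[0,0,0],"twist":0},{"gripper":45,"travel":[0,0,0],"twist":0},{"gripper":45,"travel":[0,0,0],"twist":0},{"gripper":45,"travel":[0,0,0],"twist":0}]' 
$H '[{"gripper":45,"travel":[0,0,-0.01],"twist":0},{"gripper":45,"travel":[0,0,-0.015],"twist":0},{"gripper":45,"travel":[0,0,-0.02],"twist":0},{"gripper":45,"travel":[0,0,-0.01],"twist":0},{"gripper":45,"travel":[0,0,0],"twist":0}]'
python3 look.py w7.png
```

```text
t 19.40 phi 167.1 r 27.4  Ftan -8.9 Frad -5.1 w 12.2
t 19.57 phi 168.0 r 27.4  Ftan -9.8 Frad -5.3 w 12.5
t 19.73 phi 164.7 r 27.6  Ftan -3.7 Frad -6.4 w 12.4
time_s: 20.07
ee_pos: [614.3, -8.3, 328.0]
ee_rot: [180.0, 0.1, 172.7]
force: [0.8, -0.2, -0.0]
gripper_width: 35.9
time_s: 20.48
ee_pos: [614.4, -8.5, 386.5]
ee_rot: [180.0, 0.4, 172.7]
force: [-0.5, 0.1, 0.5]
gripper_width: 41.2
[536.3   0.7 365.8]
cabinet [(0.84, array([276.6,  80.7]), array([524. ,  26.8]))]
dial_axis [(0.58, array([245.1, 167.8]), array([584.5, -11.5]))]
ring_zero [(0.71, array([248.3, 222. ]), array([627.2, -14.9]))]
knob_mid [(0.72, array([256.7, 208. ]), array([610.4,  -6.5]))]
door []
door_pull []
dial [(0.67, array([242.5, 158.8]), array([583.8, -14.4]))]
ankle_adapter [(0.79, array([421.6, 156.5]), array([600.4, 130.7]))]
20.9333 [613.7  -8.3 382.6] [-180.    -0.1  172.7] [ 0.3 -0.2  0.7] [ -1.9  22.6  86.3   0.   71.1 -84.5]
```

Lock caught and stopped at about 36 to 38, with 9.8 N peak. Now over the door pull.

```bash

H="python3 -m handwheel"
$H '[{"gripper":50,"travel":[0.0323,-0.0211,0],"twist":0},{"gripper":50,"travel":[0.0323,-0.0211,0],"twist":0},{"gripper":50,"travel":[0.0323,-0.0211,0],"twist":0},{"gripper":50,"travel":[0.0323,-0.0211,0],"twist":0},{"gripper":50,"travel":[0.0323,-0.0211,0],"twist":0}]' 15
$H '[{"gripper":50,"travel":[0,0,0.014],"twist":0},{"gripper":50,"travel":[0,0,0.014],"twist":0}]' 15
python3 look.py w8.png | grep -v ankle
```

```text
time_s: 21.35
ee_pos: [438.4, -92.8, 382.9]
ee_rot: [-180.0, -0.0, 172.7]
force: [0.3, -1.1, 0.1]
gripper_width: 45.8
time_s: 21.52
ee_pos: [438.4, -93.1, 355.9]
ee_rot: [-180.0, 0.1, 172.5]
force: [1.0, -0.2, -0.3]
gripper_width: 45.5
[360.2 -83.8 335.4]
cabinet [(0.68, array([373.5, 234.7]), array([521. ,  28.4]))]
dial_axis []
ring_zero []
knob_mid []
door [(0.84, array([307.2, 209.5]), array([443.7, -54.9])), (0.44, array([136.9, 207.8]), array([ 426.3, -179.1]))]
door_pull [(0.64, array([259. , 227.2]), array([439.3, -90.7])), (0.29, array([372.6, 236.8]), array([455.3, -19. ]))]
dial []
21.9667 [440.6 -92.3 355.7] [-180.     0.1  172.7] [ 0.1  0.7 -0. ] [-13.3   9.4 109.5   0.   61.  -96. ]
```

View pics/w8.png

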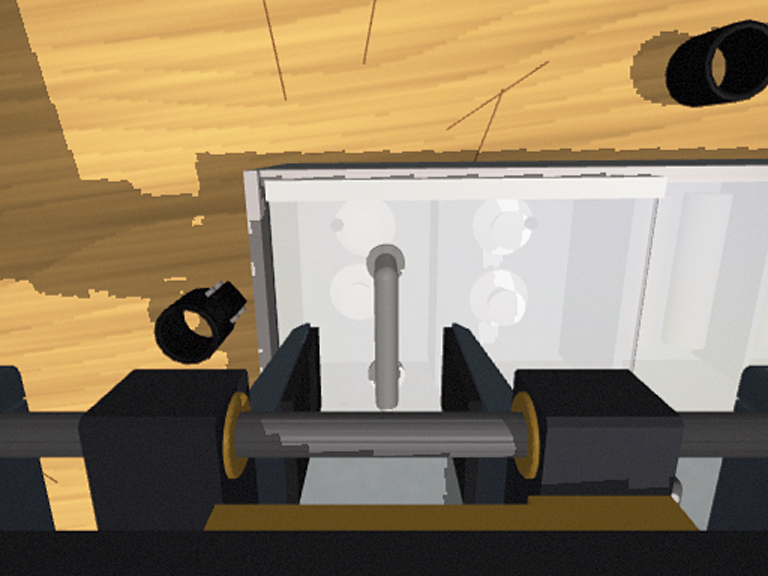

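The bar at (385,330) is centred between the pads. I lower, grip and start sliding, with force checks.

```bash

H="python3 -m handwheel"
$H '[{"gripper":50,"travel":[0,0.0008,0.014],"twist":0},{"gripper":50,"travel":[0,0,0.014],"twist":0},{"gripper":50,"travel":[0,0,0.012],"twist":0},{"gripper":30,"travel":[0,0,0],"twist":0},{"gripper":15,"travel":[0,0,0],"twist":0}]' 15
$H '[{"gripper":5,"travel":[0,0,0],"twist":0},{"gripper":5,"travel":[0,0,0],"twist":0},{"gripper":3,"travel":[0,0,0],"twist":0},{"gripper":3,"travel":[0,0,0],"twist":0}]' 15
$H '[{"gripper":3,"travel":[0,0.001,0],"twist":0},{"gripper":3,"travel":[0,0.001,0],"twist":0},{"gripper":3,"travel":[0,0.001,0],"twist":0}]' 15
$H '[{"gripper":3,"travel":[0,0.001,0],"twist":0},{"gripper":3,"travel":[0,0.001,0],"twist":0},{"gripper":3,"travel":[0,0.001,0],"twist":0}]' 15
```

```text
time_s: 22.38
ee_pos: [440.4, -91.5, 315.2]
ee_rot: [180.0, -0.0, 172.7]
force: [-1.0, -0.4, -0.3]
gripper_width: 35.1
time_s: 22.72
ee_pos: [440.5, -91.3, 315.9]
ee_rot: [179.9, 0.1, 172.6]
force: [0.1, 0.3, 2.4]
gripper_width: 9.5
time_s: 22.97
ee_pos: [440.8, -88.9, 315.8]
ee_rot: [-179.9, 0.1, 172.7]
force: [-0.8, -1.4, 5.3]
gripper_width: 9.4
time_s: 23.22
ee_pos: [441.2, -85.8, 315.8]
ee_rot: [-180.0, 0.1, 172.7]
force: [-1.6, -1.7, 5.4]
gripper_width: 9.7
```

It moves freely past the 2 mm of play at about 2 N, so the door is unlocked. I continue the slide.

```bash

H="python3 -m handwheel"
for i in 1 2 3; do :; done
$H '[{"gripper":3,"travel":[0,0.004,0],"twist":0},{"gripper":3,"travel":[0,0.006,0],"twist":0},{"gripper":3,"travel":[0,0.008,0],"twist":0},{"gripper":3,"travel":[0,0.008,0],"twist":0},{"gripper":3,"travel":[0,0.008,0],"twist":0}]' 15
$H '[{"gripper":3,"travel":[0,0.008,0],"twist":0},{"gripper":3,"travel":[0,0.008,0],"twist":0},{"gripper":3,"travel":[0,0.008,0],"twist":0},{"gripper":3,"travel":[0,0.008,0],"twist":0},{"gripper":3,"travel":[0,0.008,0],"twist":0}]' 15
$H '[{"gripper":3,"travel":[0,0.008,0],"twist":0},{"gripper":3,"travel":[0,0.008,0],"twist":0},{"gripper":3,"travel":[0,0.008,0],"twist":0},{"gripper":3,"travel":[0,0.008,0],"twist":0},{"gripper":3,"travel":[0,0.008,0],"twist":0}]' 15
$H '[{"gripper":3,"travel":[0,0.008,0],"twist":0},{"gripper":3,"travel":[0,0.006,0],"twist":0},{"gripper":3,"travel":[0,0.004,0],"twist":0},{"gripper":3,"travel":[0,0.002,0],"twist":0},{"gripper":3,"travel":[0,0,0],"twist":0}]' 15
```

```text
time_s: 23.63
ee_pos: [445.4, -51.8, 315.8]
ee_rot: [-180.0, 0.0, 172.7]
force: [-1.7, -2.2, 5.8]
gripper_width: 9.5
time_s: 24.05
ee_pos: [450.4, -12.0, 315.8]
ee_rot: [-180.0, 0.0, 172.7]
force: [-2.5, -2.0, 7.1]
gripper_width: 9.2
time_s: 24.47
ee_pos: [455.3, 27.7, 315.8]
ee_rot: [-180.0, -0.0, 172.7]
force: [-1.8, -2.6, 7.7]
gripper_width: 9.3
time_s: 24.88
ee_pos: [457.8, 47.8, 315.8]
ee_rot: [180.0, -0.0, 172.7]
force: [-2.5, -0.0, 7.6]
gripper_width: 9.4
```

```bash

H="python3 -m handwheel"
cat > g.py <<'E'
from h import *
import sys
s=env.state();print("%.2f y %.1f trav %.1f F"%(s["time_s"],s["ee_pos"][1],(s["ee_pos"][1]+91.3)/.992),np.round(s["force"],1));sys.exit(bool(s["force"][1]<-7))
E
(
$H '[{"gripper":3,"travel":[0,0.002,0],"twist":0},{"gripper":3,"travel":[0,0.002,0],"twist":0},{"gripper":3,"travel":[0,0.002,0],"twist":0}]' 15 >/dev/null; python3 g.py || exit
$H '[{"gripper":3,"travel":[0,0.0015,0],"twist":0}]' 15 >/dev/null; python3 g.py || exit
$H '[{"gripper":3,"travel":[0,0.001,0],"twist":0}]' 15 >/dev/null; python3 g.py || exit
$H '[{"gripper":3,"travel":[0,0.001,0],"twist":0}]' 15 >/dev/null; python3 g.py || exit
$H '[{"gripper":3,"travel":[0,0.001,0],"twist":0}]' 15 >/dev/null; python3 g.py || exit
$H '[{"gripper":3,"travel":[0,0.001,0],"twist":0}]' 15 >/dev/null; python3 g.py || exit
$H '[{"gripper":3,"travel":[0,0.001,0],"twist":0}]' 15 >/dev/null; python3 g.py || exit
$H '[{"gripper":3,"travel":[0,0.001,0],"twist":0}]' 15 >/dev/null; python3 g.py || exit
)
```

```text
25.13 y 53.3 trav 145.7 F [-2.6 -2.3  8.3]
25.22 y 54.8 trav 147.3 F [-3.  -1.2  8.3]
25.30 y 55.8 trav 148.3 F [-2.8 -1.6  7.3]
25.38 y 56.7 trav 149.2 F [-2.9 -2.2  7.9]
25.47 y 57.7 trav 150.2 F [-2.4 -1.4  7.4]
25.55 y 58.3 trav 150.8 F [-2.6 -7.3  8.9]
```

The end stop is felt at 150.5 mm. I let go, lift and check.

```bash

H="python3 -m handwheel"
$H '[{"gripper":20,"travel":[0,0,0],"twist":0},{"gripper":40,"travel":[0,0,0],"twist":0},{"gripper":50,"travel":[0,0,0],"twist":0},{"gripper":50,"travel":[0,0,0],"twist":0}]' 
$H '[{"gripper":50,"travel":[0,0,-0.01],"twist":0},{"gripper":50,"travel":[0,0,-0.02],"twist":0},{"gripper":50,"travel":[0,0,-0.03],"twist":0},{"gripper":50,"travel":[0,0,-0.03],"twist":0},{"gripper":50,"travel":[0,0,-0.03],"twist":0}]'
$H '[{"gripper":50,"travel":[0.03,0,-0.02],"twist":0},{"gripper":50,"travel":[0.03,0,0],"twist":0},{"gripper":50,"travel":[0.03,0,0],"twist":0},{"gripper":50,"travel":[0,0,0],"twist":0}]'
python3 look.py w9.png
python3 - <<'E'
from h import *
f=env.grab_frame("top");save(f,"t9.png",(140,110,330,280),4)
f=env.grab_frame("scene");save(f,"s9.png",(180,120,400,290),3.5)
E
```

```text
time_s: 25.88
ee_pos: [459.5, 58.8, 314.9]
ee_rot: [180.0, -0.0, 172.7]
force: [0.3, 0.1, -1.2]
gripper_width: 33.5
time_s: 26.3
ee_pos: [459.3, 58.8, 436.1]
ee_rot: [180.0, -0.1, 172.7]
force: [1.3, 0.1, 0.4]
gripper_width: 45.6
time_s: 26.63
ee_pos: [366.0, 70.3, 455.3]
ee_rot: [180.0, -0.2, 172.7]
force: [-1.0, -0.2, -0.1]
gripper_width: 45.5
[287.6  79.3 435.3]
cabinet [(0.72, array([237.8, 272.7]), array([528.7,  25.4])), (0.28, array([252.7, 279.8]), array([543.2,  45.8]))]
dial_axis [(0.21, array([289.4, 135. ]), array([322.4, 107.7]))]
ring_zero []
knob_mid []
door [(0.86, array([287.9, 261.3]), array([463. ,  95.5]))]
door_pull [(0.63, array([254.5, 274.1]), array([454.8,  59.2]))]
dial []
ankle_adapter []
27.0833 [371.   70.1 454.9] [-180.    -0.   172.7] [-0.4 -0.5 -0.6] [  9.   -1.8 106.8   0.   75.1 -73.7]
```

View pics/s9.png

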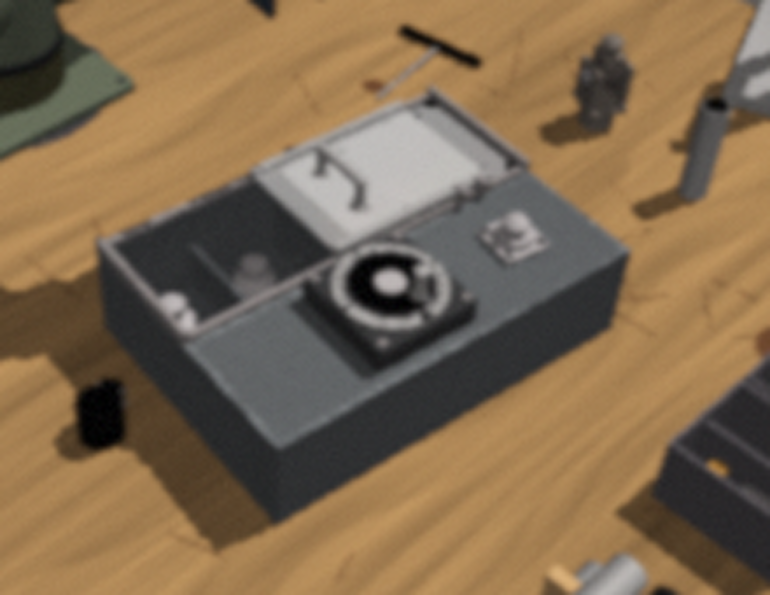

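View pics/w9.png

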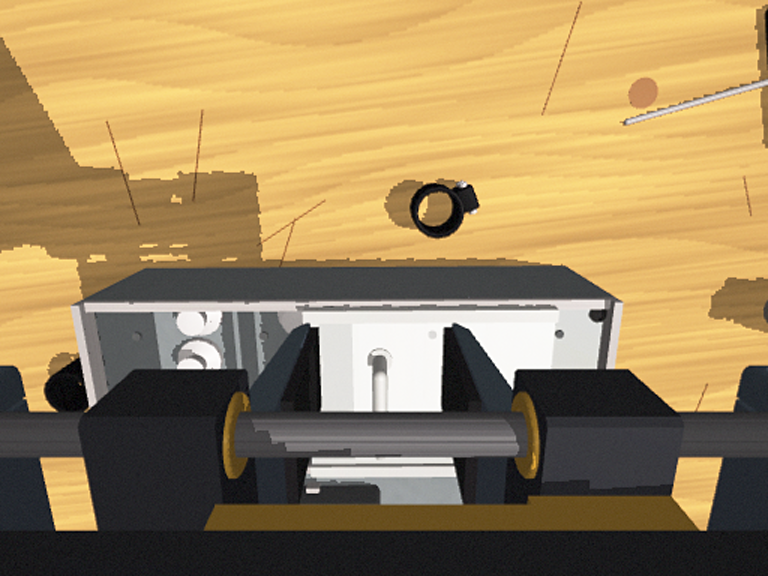

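The door is fully left and the right-hand bays are open. The adapter and both clamps are in place, and the gripper is clear of everything.

```bash
python3 -c "
from workcell import env
print(env.job_done())"
```

```text
the job is handed in; nothing more can be done
None
```

The cabinet is unlocked, the door is rolled all the way open, and the job is handed in at about 27 s of the 72 s allowed; no verdict is reported.

- **Dialling:** I turned the knob clockwise past 30 twice and stopped at about 30 the third time. The arm position put the dial at 29.5 before a final 2 mm clockwise nudge. I then went anticlockwise past 30 once more and stopped on 20; the picture showed the pointer right on the mark.
- **Stop:** Turning slowly clockwise, the drag dropped at about 36. The force then rose to a 9.8 N peak at about 38, against the 23 N limit, and I eased off. It climbed over a few degrees rather than in one jump. The picture showed the bolt drawn back, clear of the lugs.
- **Door:** It slid freely at about 2 N and met its end stop at about 150.5 mm of travel. The last pictures gave 151.6 mm of travel, which agrees within the camera's accuracy.
- **Release:** The gripper is open and clear, with forces near zero. The ankle adapter, clamps, hinge, hex key and tube look undisturbed in the last pictures. I did not recheck the socket ring and calliper at the end, but the arm never went near them.
- **Misreads:** The detection networks gave a few low-confidence wrong readings, such as a dial axis found in the wrong place, and I ignored those.

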